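# Ready the glue bottle for a fresh spout

## Robot

A 6-joint arm with a two-finger parallel gripper is mounted at the origin on the work surface. World frame = base frame: x ahead of the robot, y to its left, z up, the work surface at z = 0. Lengths are in mm, angles in rad, forces in N, time in s.
With the tool pointing down it reaches from about 400 to 925 mm from the base axis. Payload 12.5 kg.
Tool frame: the origin (TCP) lies midway between the tips of the shut fingers; the grasp point (between the pads) lies 19 mm behind it; z points along the fingers, y is the line along which they close (so a half turn about z gives the same grasp; the last joint's range is limited). The gripper opens to 95 mm and grips with 3 to 60 N. Pads are 20 mm wide; open, the fingers measure 119 mm over their backs; the gripper's body (75 mm by 180 mm) begins 59 mm behind the grasp point.
Start: joints at [-1.378, 0.491, 1.559, -0, 1.092, -0.106], TCP at [184.006, -597.318, 214.661] pointing down, gripper open.
Joint ranges: [-3.1, 3.1], [-0.84, 2.19], [0.05, 2.79], [-1.13, 4.28], [0.06, 2.93], [-2.69, 2.69]. Speed limits (rad/s): [2.22, 2.22, 2.79, 3.14, 3.14, 3.14].

## Interface

Orientations are given as [roll, pitch, yaw] about the fixed x, y, z axes, in that order (R = Rz(yaw) Ry(pitch) Rx(roll)).
In Python, from cell import * gives the robot as it stands.
- The arm moves only by the tool servo_tool, never from a script. Its argument "moves" is one flat list of numbers, 5 for each row, row after row: the shift along the world's x, y, z as a fraction of full scale, then the turn about the world's z as a fraction of full scale, then the opening, from 0 (shut) to 1 (fully open). A call has 1 to 12 rows; each row is the pose to reach, as a shift and turn from the pose commanded when the call began, turning the shorter way round; what a row does not reach only later rows make up. Full scale, the value 1, is 400 mm for a shift and 180 degrees for a turn. A row lasts 1/12 s, in which the tool goes at most 41.7 mm and 7.16 degrees, less where a joint would pass 70% of its speed; a pose out of reach is approached as far as the arm can. A call with a number of a shift or a turn outside -1 to 1 is refused whole. A call with a gripper value outside its range is refused whole. The fingers move at their own pace and stop on an object; the grip force is fixed at half the most. Time passes only in rows, so rows that repeat a pose let the fingers close. It gives the time, the measured TCP pose, the force, the opening and the grip force at its end, in the units of the state.
- state(): the state, without advancing time (a new reading comes with each control period).
- read_camera(name): name is "side" or "top" or "wrist"; returns (picture, depth): 400x640x3 uint8, blue, green, red; 400x640 float32, mm along the optical axis (not along the pixel's ray), 0 where there is no reading.
- get_calibration(name): a dict with "K" (3x3 intrinsics, pixels), "k1" (the pictures are not rectified: a ray, as slopes to the right and down, at radius r is drawn at 1 + k1 r^2 times it, then the intrinsics apply), "R" (3x3) and "t" (3): a world point X has camera coordinates R X + t. Camera axes: x right, y down, z forward; pixel columns grow to the right and rows downward; lengths in mm; the calibration is good to about 2 mm. A picture is of the moment at which its call begins: read the wrist's pose just before it. get_calibration takes no time and is no camera call; for the wrist camera it gives the pose at the moment of the call.
- job_done(): hands the job in; it is judged then, once.
The state is a dict: "t": time; "joints": joint angles; "qvel": joint speeds; "tau": joint torques, N m; "eef_pos": TCP position; "tcp_rot": TCP orientation; "ft_force": force on the tool from outside, world axes, zero at the start; "moment": the same for the moment, N m; "opening": opening from 0.0 (shut) to 1.0 (fully open); "grip_force": force on a finger pad.
Only numpy, scipy, OpenCV 4.12 (cv2) and the standard library are available. Lean on these libraries where they do the work, as an engineer would, in place of code of your own. Each camera call takes 0.05 s, during which the arm holds its last target. There are 200 camera calls.

## Task

The green glue bottle is to get a fresh spout. First press the red ejector button on the grey stand down so that the yellow spout drops into the blue tray below it, and let the button spring back; then press the bottle's white push-and-turn safety cap down, twist it anticlockwise until it is free, and lift it. Finish while still holding the cap in the gripper, level and about a hand's width straight above the bottle, with the spout left in its tray and the other things on the bench left where they are.

Things in the scene. Friction and masses are not known exactly. Their poses are not given: they have to be found in the camera images.
- stand: Grey spout-ejector stand, fixed to the bench. Origin on the bench under the ejector's axis, z up. A grey post 20 by 70 mm at x = -66 mm carries a flat top at 104 mm height (x -76 to 20, y +-32 mm), with a clear guide box below it in which two sprung flaps hold the spout. Open above and around.
- tray (a point): Centre of the inner floor of the stand's blue catch tray, 5 mm above the bench, straight below the ejector. Tray 110 (stand's x) by 100 mm (y), walls 5 thick and 22 high.
- ejector (a joint): Travel of the red ejector button on the stand, straight down: 0 = up at rest, 0.024 m = fully down. A spring returns it when released. Takes about 2 N to start, 6 to 9 N at the bottom; the spout is let go at about 15 mm.
- ejector_top (a point): Centre of the upper face of the red ejector button (disc of 32 mm diameter, 9 thick), 143 mm above the bench when up, 119 mm when fully down.
- spout: Yellow spout: a flange of 24 mm diameter and 6 thick with a cone of 13 down to 8 mm diameter on it, 34 mm tall in all, 20 g. Origin in the centre of the flange's underside, z up to the tip. At the start it stands in the stand's clear guide, its underside 55 mm above the bench; pushed out, it falls about 50 mm into the tray and may stand or lie there.
- bottle: Green glue bottle of 84 mm diameter fixed in a wooden holder (110 by 110 mm, four corner posts up to 62 mm), fixed to the bench. Origin on the bench on the bottle's axis, z up. The shoulder ends at 134 mm; a narrow neck under the cap ends at 175 mm (sprung top).
- cap: White push-and-turn cap, loose, 45 g, on the bottle's axis and at its yaw. Origin: centre of its underside, at first 153 mm above the bench, z up. Skirt of 60 mm diameter up to 27 mm, its flat top a ledge that fingertips may push on; above it a round ribbed grip of 44 mm diameter from 27 to 50 mm, to be taken from any side, with a red mark on top along x.
- cap_ledge (a point): Point on the cap's axis at the height of the ledge (27 mm above its underside). The cap is locked until pressed down 5 mm or more against a spring (4 N at first, 9 N at the hard stop at 9 mm; 6 to 8 mm is right). Kept down, it turns only anticlockwise from above (yaw grows); from 42 to 76 degrees it is free to lift straight off (60 is the middle, a stop blocks at about 80).
- screwdriver: Screwdriver lying along its x, 170 mm long, bystander.
- brush: Brush lying along its x, 200 mm long, bystander.
- mallet: Hammer lying along its x, 240 mm long, bystander.
- tape: Yellow ring (tape roll), 84 mm outer diameter, 25 high, bystander. Origin at its underside.
- tin: Round tin of 68 mm diameter, 100 high, bystander. Origin at its underside.
- offcut: Wooden offcut 50 by 140 by 30 mm, bystander. Origin at its underside.
- pot: Grey cup of 64 mm diameter, 70 high, bystander. Origin at its underside.
Mind the look-alikes: they are no part of the job. Leave any orange or purple look-alike of the cap alone.

How it is judged:
By the outcome, as a careful person would: the job done as asked, in the order asked, and still so for the second after the job is handed in, while the arm keeps its last pose, push and grip.
It also fails if it takes over 48 s, if anything falls off the work surface, if the arm or the gripper's body presses on something with over 40 N, if the wrist force passes 120 N, or if a joint passes its speed limit or range.

## Working session

There is one attempt and no reset: what is moved stays moved. The work goes in short steps, Python scripts to look and compute and a tool call to move; the robot and the scene stay as the last step left them, time stands still between calls to the robot, and variables do not carry over. Pictures are saved under pics/ and viewed, at most 10 in all, crops included, and the job is handed in when it is done.

Besides the shell and the picture viewer there is one more tool, called by a JSON object that holds its "method" and its "body", one argument or row to a line. servo_tool: Moves the arm, as the interface text tells. Its arguments: {"type":"object","properties":{"moves":{"type":"array"}},"required":["moves"]}

```bash
ls; mkdir -p pics; python3 - <<'E'
from cell import *
import cv2,numpy as np
for n in("top","side"):
    p,d=read_camera(n);cv2.imwrite(f"pics/{n}0.png",p);np.savez(f"{n}0.npz",p=p,d=d)
    c=get_calibration(n);print(n,c)
print(state())
E
```

```text
pics
top {'K': array([[407.6889044 ,   0.        , 319.86708593],
       [  0.        , 407.6889044 , 203.23131465],
       [  0.        ,   0.        ,   1.        ]]), 'k1': -0.0024563489054020746, 'R': array([[ 0.0040133 , -0.9998441 , -0.01719497],
       [-0.99763566, -0.00282353, -0.06866678],
       [ 0.06860752,  0.0174299 , -0.99749146]]), 't': array([  -1.54261156,  599.91732623, 1091.28793924])}
side {'K': array([[414.97465371,   0.        , 320.99977555],
       [  0.        , 414.97465371, 192.80081652],
       [  0.        ,   0.        ,   1.        ]]), 'k1': -0.050472581291008164, 'R': array([[-0.84667342, -0.53203053, -0.00936148],
       [-0.36474828,  0.59309025, -0.71777618],
       [ 0.38743105, -0.60430743, -0.69621097]]), 't': array([ 516.89676041,  317.29870199, 1076.44329341])}
{'t': 0.1, 'joints': array([-1.37762189e+00,  4.91495390e-01,  1.55938281e+00,  2.66842810e-06,
        1.09170358e+00, -1.05628756e-01]), 'qvel': array([ 1.20150514e-04, -7.92737017e-06, -9.12689824e-04,  5.44762491e-04,
       -8.18787578e-04, -1.17033087e-03]), 'tau': array([ 3.28300506e-03, -6.13623548e+01, -2.58605719e+01,  6.93896413e-02,
        4.69917257e-02, -4.21077232e-05]), 'eef_pos': array([ 183.94945599, -597.09420055,  214.12456285]), 'tcp_rot': array([-3.14060928e+00, -1.06640422e-04,  2.98801912e-01]), 'ft_force': array([ 0.22535074, -0.18541221,  0.16055992]), 'moment': array([-0.01891169, -0.02474162,  0.03314634]), 'grip_force': 0.0, 'opening': 0.9997174052371104}
```

View pics/top0.png

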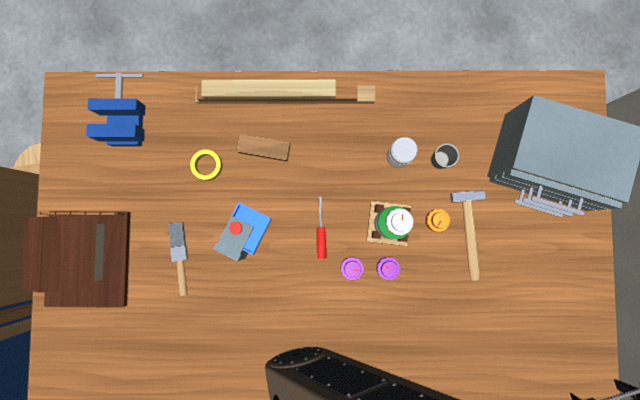

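View pics/side0.png

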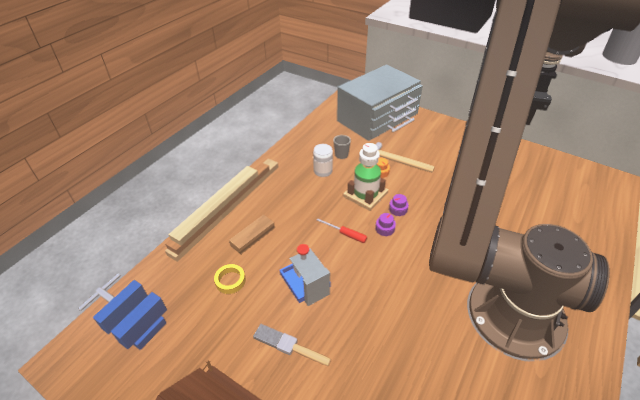

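Candidates for the cap are:
- the white cap on the green bottle, top (399,221) and side (370,152) — chosen by the description
- the white tin, top (403,147)
- the orange look-alike (438,220)
- the purple look-alikes (352,268) and (388,268)

Candidates for the button are:
- the red disc on the stand, top (236,228) and side (303,250) — chosen by the description
- the red screwdriver handle (321,242)
- the red cap mark, which is tiny

```bash
cat >h.py <<'E'
import numpy as np,cv2
from cell import *
def ray(c,u,v):
    K=c["K"];k=c["k1"]
    a,b=cv2.undistortPoints(np.array([[[u,v]]],float),K,np.array([k,0,0,0.]))[0,0]
    R=c["R"];return -R.T@c["t"],R.T@np.array([a,b,1.])
def onz(c,u,v,z):
    o,d=ray(c,u,v);return o+d*(z-o[2])/d[2]
def two(r1,r2):
    (o1,d1),(o2,d2)=r1,r2
    s,t=np.linalg.lstsq(np.stack([d1,-d2],1),o2-o1,rcond=None)[0]
    return (o1+s*d1+o2+t*d2)/2,np.linalg.norm(o1+s*d1-o2-t*d2)
def blobs(m,x0,y0,x1,y1,amin=3):
    w=np.zeros(m.shape,np.uint8);w[y0:y1,x0:x1]=m[y0:y1,x0:x1]*255
    n,_,s,c=cv2.connectedComponentsWithStats(w)
    return [(c[i].round(2).tolist(),s[i].tolist()) for i in range(1,n) if s[i][4]>=amin]
def red(p):
    h=cv2.cvtColor(p,cv2.COLOR_BGR2HSV);return ((h[...,0]<8)|(h[...,0]>172))&(h[...,1]>130)&(h[...,2]>90)
def white(p):
    h=cv2.cvtColor(p,cv2.COLOR_BGR2HSV);return (h[...,1]<40)&(h[...,2]>170)
E
python3 - <<'E'
from h import *
T=get_calibration("top");S=get_calibration("side")
t=np.load("top0.npz");s=np.load("side0.npz")
print("red top",blobs(red(t["p"]),215,205,260,250),blobs(red(t["p"]),380,200,420,240,2))
print("red side",blobs(red(s["p"]),290,235,320,270),blobs(red(s["p"]),355,135,385,170,2))
print("white top",blobs(white(t["p"]),370,200,425,240,10));print("white side",blobs(white(s["p"]),355,135,390,172,10))
for b in blobs(red(t["p"]),215,205,260,250): print(onz(T,*b[0],143))
for b in blobs(white(t["p"]),370,200,425,240,10): print(onz(T,*b[0],203),onz(T,*b[0],180))
# blue tray corners / grey top
h=cv2.cvtColor(t["p"],cv2.COLOR_BGR2HSV)
a=t["p"][195:245,370:430];a=cv2.resize(a,(600,500),interpolation=cv2.INTER_CUBIC)
b=cv2.resize(s["p"][130:180,345:395],(300,300),interpolation=cv2.INTER_CUBIC)
c=cv2.resize(t["p"][200:265,205:275],(0,0),fx=4,fy=4,interpolation=cv2.INTER_CUBIC)
im=np.zeros((600,800,3),np.uint8);im[:300,:360]=cv2.resize(a,(360,300));im[:300,400:700]=b;im[310:570,:280]=c
im[310:590,400:680]=cv2.resize(s["p"][235:305,275:345],(280,280),interpolation=cv2.INTER_CUBIC)
cv2.imwrite("pics/crop.png",im)
E
```

```text
red top [([235.05, 227.61], [229, 222, 13, 12, 127])] [([402.0, 216.5], [402, 215, 1, 4, 4])]
red side [([302.51, 248.9], [297, 244, 12, 11, 107])] []
white top [([399.29, 221.55], [386, 209, 27, 26, 543])]
white side [([370.09, 153.38], [360, 142, 22, 24, 365])]
[531.65242955 203.87531769 143.        ]
[ 546.30411661 -182.71695654  203.        ] [ 546.86674728 -186.78344697  180.        ]
```

View pics/crop.png

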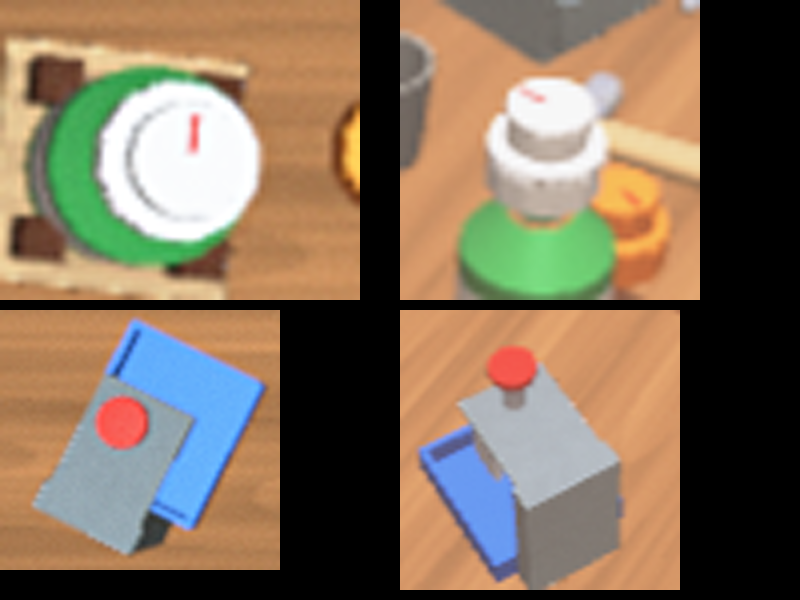

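The crop confirms the choice. The white two-step cap with its red mark sits on the green bottle, with its grip centre at about top (400.8,221.7). The red button is on the grey stand at (235,227.6). I'll start moving with the fingers shut and look at the bottle from above on the way.

{"method": "servo_tool", "body": {
  "moves": [0.3, 0.3, 0.3, 0, 0, 0.9, 1, 0.3, 0, 0, 0.9, 1, 0.3, 0, 0, 0.9, 1, 0.3, 0, 0, 0.9, 1, 0.3, 0, 0, 0.9, 1, 0.3, 0, 0, 0.9, 1, 0.3, 0, 0, 0.9, 1, 0.3, 0, 0, 0.9, 1, 0.3, 0, 0, 0.9, 1, 0.3, 0, 0, 0.9, 1, 0.3, 0, 0, 0.9, 1, 0.3, 0, 0]
}}

```text
t: 1.1
eef_pos: [509.0, -235.7, 324.7]
tcp_rot: [-3.142, 0.0, 0.299]
ft_force: [0.1, -0.5, 0.2]
opening: 0.216
grip_force: 0.0
```

{"method": "servo_tool", "body": {
  "moves": [0, 0, 0, 0, 0, 0, 0, 0, 0, 0, 0, 0, 0, 0, 0]
}}

```text
t: 1.35
eef_pos: [507.8, -237.5, 323.9]
tcp_rot: [-3.141, 0.001, 0.299]
ft_force: [-0.5, 0.7, -0.3]
opening: 0.023
grip_force: 0.0
```

```bash
python3 - <<'E'
from h import *
s=state();c=get_calibration("wrist");p,d=read_camera("wrist")
print(s["t"],s["eef_pos"],s["tcp_rot"],s["opening"],-c["R"].T@c["t"],c["R"][2])
np.savez("w1.npz",p=p,d=d,**{k:c[k] for k in c});cv2.imwrite("pics/w1.png",p)
E
```

```text
1.35 [ 507.76518035 -237.51744061  323.91212691] [-3.14116982e+00  8.26127412e-04  2.99483717e-01] 0.023299171461095173 [ 584.46757997 -213.78889222  493.82925283] [-0.27335768 -0.08293992 -0.95833008]
```

View pics/w1.png

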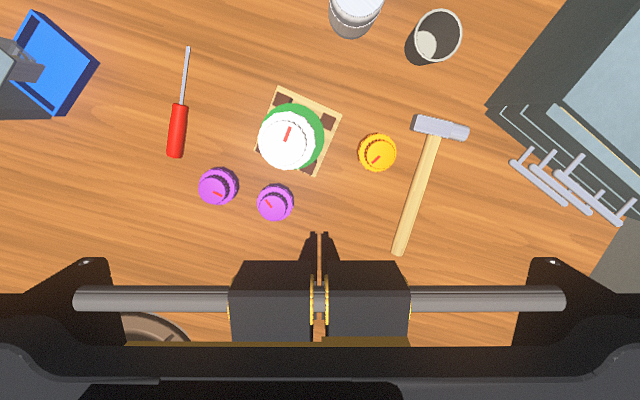

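The wrist view shows the white cap at (290,139) on the bottle. The orange cap is at (377,152) and the purple ones are at (217,186) and (275,202). The blue tray is at (60,60). I'll measure the cap from here.

```bash
cat >>h.py <<'E'
def cloud(c,d,m):
    v,u=np.nonzero(m&(d>0));q=cv2.undistortPoints(np.stack([u,v],1).astype(float)[:,None],c["K"],np.array([float(c["k1"]),0,0,0]))[:,0]
    z=d[v,u][:,None];X=np.hstack([q*z,z]);return (X-c["t"])@c["R"]
E
python3 - <<'E'
from h import *
def rep(n,c,p,d,box,zs,mask):
    x0,y0,x1,y1=box;m=np.zeros(d.shape,bool);m[y0:y1,x0:x1]=mask(p)[y0:y1,x0:x1]
    X=cloud(c,d,m)
    for lo,hi in zs:
        Y=X[(X[:,2]>lo)&(X[:,2]<hi)]
        if len(Y)>8:
            (cx,cy),r=cv2.minEnclosingCircle(Y[:,:2].astype(np.float32));print(n,lo,len(Y),Y.mean(0).round(1),"circ",round(cx,1),round(cy,1),round(r,1))
w=np.load("w1.npz");t=np.load("top0.npz");s=np.load("side0.npz");T=get_calibration("top");S=get_calibration("side")
wr=lambda p:white(p)|red(p)
rep("w",w,w["p"],w["d"],(250,100,330,180),[(194,212),(170,188)],wr)
rep("t",T,t["p"],t["d"],(375,200,425,242),[(194,212),(170,188)],wr)
rep("s",S,s["p"],s["d"],(350,135,392,175),[(194,212),(170,188)],wr)
rep("tbtn",T,t["p"],t["d"],(215,205,260,250),[(135,152)],red)
rep("sbtn",S,s["p"],s["d"],(285,235,320,270),[(138,152)],red)
print(onz(T,235.05,227.61,143),onz(S,302.5,248.2,143), two(ray(T,235.05,227.61),ray(S,302.5,248.9)))
E
```

```text
w 194 1585 [ 550.3 -187.5  202.6] circ 549.6 -187.2 22.6
w 170 946 [ 555.2 -190.8  179.6] circ 549.5 -187.1 30.9
t 194 290 [ 546.6 -186.4  201.9] circ 546.6 -186.7 22.5
t 170 224 [ 546.2 -181.8  178.9] circ 547.0 -187.1 30.8
s 194 124 [ 548.6 -181.8  202.1] circ 552.7 -185.2 23.6
s 170 126 [ 544.  -170.7  179.3] circ 551.3 -182.9 31.5
tbtn 135 126 [531.7 204.  141.9] circ 531.6 204.4 15.1
sbtn 138 97 [533.9 206.9 143.2] circ 535.3 207.1 16.6
[531.65242955 203.87531769 143.        ] [535.29599012 206.05751636 143.        ] (array([533.42272804, 205.47001784, 140.37316571]), np.float64(4.003649420867384))
```

{"method": "servo_tool", "body": {
  "moves": [0.06, 1, -0.2, 0, 0, 0.06, 1, -0.2, 0, 0, 0.06, 1, -0.2, 0, 0, 0.06, 1, -0.2, 0, 0, 0.06, 1, -0.2, 0, 0, 0.06, 1, -0.2, 0, 0, 0.06, 1, -0.2, 0, 0, 0.06, 1, -0.2, 0, 0, 0.06, 1, -0.2, 0, 0, 0.06, 1, -0.2, 0, 0, 0.06, 1, -0.2, 0, 0, 0.06, 1, -0.2, 0, 0]
}}

```text
t: 2.4
eef_pos: [531.9, 162.4, 243.6]
tcp_rot: [3.141, 0.002, 0.3]
ft_force: [-1.1, -0.7, 0.3]
opening: 0.006
grip_force: 0.0
```

{"method": "servo_tool", "body": {
  "moves": [0, 0.1, -0.1, 0, 0, 0, 0.1, -0.1, 0, 0, 0, 0.1, -0.1, 0, 0, 0, 0.1, -0.1, 0, 0]
}}

```text
t: 2.73
eef_pos: [532.2, 201.2, 204.4]
tcp_rot: [3.141, 0.001, 0.298]
ft_force: [-0.0, 0.1, 1.4]
opening: 0.004
grip_force: 0.0
```

```bash
python3 - <<'E'
from h import *
s=state();c=get_calibration("wrist");p,d=read_camera("wrist")
print(s["t"],s["eef_pos"],s["tcp_rot"][2],s["opening"],s["ft_force"])
X=cloud(c,d,red(p));Y=X[(X[:,2]>137)&(X[:,2]<150)];print(len(Y),Y.mean(0) if len(Y) else 0, cv2.minEnclosingCircle(Y[:,:2].astype(np.float32)) if len(Y) else 0)
cv2.imwrite("pics/w2.png",p)
E
```

```text
2.7333 [532.16314791 201.17081096 204.38596416] 0.2983852098073221 0.004186932320305844 [-0.02473999  0.12679851  1.44822459]
1011 [534.54003023 205.10931985 142.78695052] ((534.1146850585938, 204.97654724121094), 15.634763717651367)
```

{"method": "servo_tool", "body": {
  "moves": [0.005, 0.0095, -0.1, 0, 0, 0.005, 0.0095, -0.14, 0, 0, 0.005, 0.0095, -0.155, 0, 0, 0.005, 0.0095, -0.17, 0, 0, 0.005, 0.0095, -0.185, 0, 0, 0.005, 0.0095, -0.198, 0, 0, 0.005, 0.0095, -0.208, 0, 0, 0.005, 0.0095, -0.208, 0, 0, 0.005, 0.0095, -0.208, 0, 0, 0.005, 0.0095, -0.208, 0, 0]
}}

```text
t: 3.62
eef_pos: [534.6, 206.3, 121.8]
tcp_rot: [3.141, -0.001, 0.299]
ft_force: [1.7, -2.5, 5.0]
opening: 0.004
grip_force: 2.4
```

```bash
python3 - <<'E'
from h import *
p,d=read_camera("side");cv2.imwrite("pics/s2.png",cv2.resize(p[220:320,250:350],(500,500),interpolation=cv2.INTER_CUBIC))
h=cv2.cvtColor(p,cv2.COLOR_BGR2HSV);y=(abs(h[...,0].astype(int)-28)<6)&(h[...,1]>140)&(h[...,2]>120);print(blobs(y,270,235,345,320,2))
E
```

```text
[]
```

View pics/s2.png

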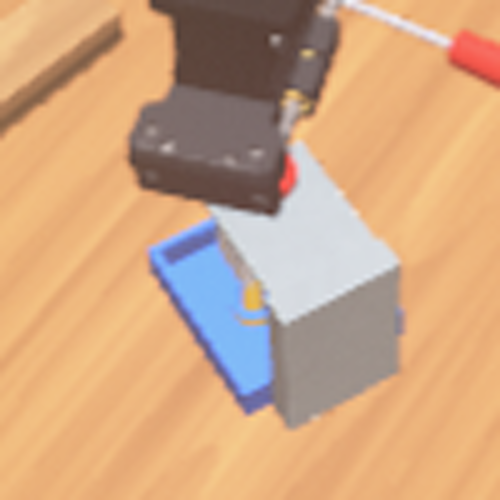

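The side view shows the button pressed down. The yellow spout is in the tray, upright, at crop (251,300), which is side pixel (300,280). I'll release the button and check.

{"method": "servo_tool", "body": {
  "moves": [0, 0, 0.02, 0, 0, 0, 0, 0.04, 0, 0, 0, 0, 0.07, 0, 0, 0, 0, 0.15, 0, 0, 0, 0, 0.25, 0, 0, 0, 0, 0.35, 0, 0, 0, -0.08, 0.4, 0, 0, 0, -0.18, 0.45, 0, 0, 0, -0.28, 0.45, 0, 0.6, 0, -0.38, 0.45, 0, 0.8, 0, -0.38, 0.45, 0, 0.8]
}}

```text
t: 4.58
eef_pos: [533.6, 49.3, 302.1]
tcp_rot: [3.141, 0.0, 0.295]
ft_force: [0.1, -0.2, -0.8]
opening: 0.157
grip_force: 0.0
```

```bash
python3 - <<'E'
from h import *
S=get_calibration("side");T=get_calibration("top");s=state();c=get_calibration("wrist");w,_=read_camera("wrist");print(s["t"],s["eef_pos"],s["tcp_rot"])
p,d=read_camera("side");pt,dt=read_camera("top")
h=cv2.cvtColor(p,cv2.COLOR_BGR2HSV);y=(abs(h[...,0].astype(int)-26)<9)&(h[...,1]>110)&(h[...,2]>100)
b=blobs(y,285,260,312,300,2);print(b)
m=np.zeros(d.shape,bool);m[268:290,290:312]=y[268:290,290:312];X=cloud(S,d,m);print(X.round(0)[:12])
print("btn",blobs(red(p),290,235,320,270),blobs(red(pt),215,205,260,250))
im=np.zeros((400,800,3),np.uint8);im[:,:400]=cv2.resize(p[230:310,260:340],(400,400),interpolation=cv2.INTER_CUBIC);im[:250,400:]=cv2.resize(w,(400,250));cv2.imwrite("pics/c3.png",im)
E
```

```text
4.5833 [533.55557816  49.34178624 302.12727755] [3.14064765e+00 7.11672153e-05 2.94908657e-01]
[([300.07, 279.14], [299, 277, 3, 5, 14])]
[[530. 233.  52.]
 [537. 219.  29.]
 [542. 222.  24.]
 [539. 222.  27.]
 [536. 221.  28.]
 [542. 223.  21.]
 [538. 223.  25.]
 [536. 222.  24.]
 [541. 224.  18.]
 [538. 224.  20.]
 [537. 221.  17.]
 [543. 222.   9.]]
btn [([302.49, 248.85], [297, 244, 12, 11, 106])] []
```

View pics/c3.png

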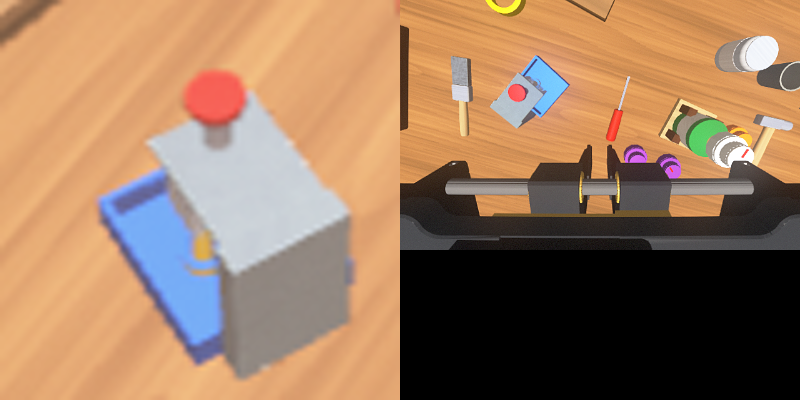

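The button is back up at side (302,249). The spout stands in the tray, with depth points at z 9–29 mm. Next is the cap.

{"method": "servo_tool", "body": {
  "moves": [0.038, -0.59, 0, 0, 0.85, 0.038, -0.59, 0, 0, 0.85, 0.038, -0.59, 0, 0, 0.85, 0.038, -0.59, 0, 0, 0.85, 0.038, -0.59, 0, 0, 0.85, 0.038, -0.59, 0, 0, 0.85, 0.038, -0.59, 0, 0, 0.85, 0.038, -0.59, 0, 0, 0.85, 0.038, -0.59, 0, 0, 0.85, 0.038, -0.59, 0, 0, 0.85]
}}

```text
t: 5.57
eef_pos: [549.5, -179.9, 301.3]
tcp_rot: [-3.141, -0.0, 0.301]
ft_force: [-0.3, -0.2, -0.1]
opening: 0.848
grip_force: 0.0
```

```bash
python3 - <<'E'
from h import *
s=state();c=get_calibration("wrist");p,d=read_camera("wrist")
print(s["t"],s["eef_pos"],s["tcp_rot"],s["opening"])
X=cloud(c,d,white(p)|red(p))
X=X[np.hypot(X[:,0]-549,X[:,1]+187)<45]
for lo,hi in((196,210),(172,186)):
    Y=X[(X[:,2]>lo)&(X[:,2]<hi)];print(len(Y),Y.mean(0),cv2.minEnclosingCircle(Y[:,:2].astype(np.float32)))
E
```

```text
5.5667 [ 549.51977266 -179.85788835  301.29706043] [-3.14127768e+00 -5.96410266e-06  3.00963921e-01] 0.8483742076891507
1546 [ 550.70398927 -186.85486232  202.63033914] ((549.8204345703125, -187.28125), 22.44414710998535)
900 [ 561.21289392 -182.54213528  179.43857587] ((549.8855590820312, -186.88075256347656), 30.79051399230957)
```

{"method": "servo_tool", "body": {
  "moves": [0, -0.018, -0.05, 0, 0.85, 0, -0.018, -0.13, 0, 0.85, 0, -0.018, -0.2, 0, 0.85, 0, -0.018, -0.25, 0, 0.85, 0, -0.018, -0.28, 0, 0.85, 0, -0.018, -0.295, 0, 0.85, 0, -0.018, -0.295, 0, 0.85, 0, -0.018, -0.295, 0, 0.7]
}}

```text
t: 6.28
eef_pos: [549.7, -188.4, 183.9]
tcp_rot: [3.141, -0.0, 0.3]
ft_force: [0.5, -1.0, 1.1]
opening: 0.818
grip_force: 0.0
```

{"method": "servo_tool", "body": {
  "moves": [0, 0, 0, 0, 0.2, 0, 0, 0, 0, 0.2, 0, 0, 0, 0, 0.2, 0, 0, 0, 0, 0.2, 0, 0, 0, 0, 0.2, 0, 0, 0, 0, 0.2, 0, 0, 0, 0, 0.2, 0, 0, 0, 0, 0.2]
}}

```text
t: 6.95
eef_pos: [549.4, -189.0, 183.5]
tcp_rot: [3.141, -0.0, 0.299]
ft_force: [-0.2, 0.3, 2.2]
opening: 0.455
grip_force: 30.0
```

{"method": "servo_tool", "body": {
  "moves": [0, 0.003, -0.006, 0, 0.2, 0, 0.003, -0.012, 0, 0.2, 0, 0.003, -0.016, 0, 0.2, 0, 0.003, -0.016, 0, 0.2, 0, 0.003, -0.016, 0, 0.2, 0, 0.003, -0.016, 0, 0.2]
}}

```text
t: 7.45
eef_pos: [549.6, -188.1, 177.2]
tcp_rot: [3.14, -0.001, 0.299]
ft_force: [-1.6, -1.9, 7.0]
opening: 0.457
grip_force: 30.0
```

```bash
python3 - <<'E'
from h import *
s=state();c=get_calibration("wrist");p,d=read_camera("wrist");print(s)
X=cloud(c,d,white(p)|red(p));X=X[np.hypot(X[:,0]-549,X[:,1]+187)<45]
for lo,hi in((188,210),(165,184)):
    Y=X[(X[:,2]>lo)&(X[:,2]<hi)];print(len(Y),np.median(Y,0))
E
```

```text
{'t': 7.45, 'joints': array([-4.43223837e-01,  4.68498860e-01,  1.71376029e+00, -4.83567585e-04,
        9.57911949e-01,  8.29059012e-01]), 'qvel': array([-3.07908171e-04,  1.45530932e-03, -6.38763950e-05, -4.85132882e-04,
        8.12652704e-04,  1.82130263e-04]), 'tau': array([ 1.11040559e+00, -5.31969059e+01, -2.11625057e+01,  4.89798132e-01,
       -1.31498143e-02, -4.81123534e-04]), 'eef_pos': array([ 549.59106961, -188.07483214,  177.17317463]), 'tcp_rot': array([ 3.14034040e+00, -7.80574299e-04,  2.98791847e-01]), 'ft_force': array([-1.64142562, -1.88493939,  7.0385497 ]), 'moment': array([-0.39513858,  0.05930507,  0.0322009 ]), 'grip_force': 30.001306235790253, 'opening': 0.45681356236820486}
3815 [ 553.02492051 -186.00222203  196.57166253]
1640 [ 571.15351869 -180.08922097  173.4584839 ]
```

The cap is down about 6 mm and gripped. I'll press 1 mm more and turn 60°.

{"method": "servo_tool", "body": {
  "moves": [0, 0, -0.0025, 0, 0.2, 0, 0, -0.0025, 0.03, 0.2, 0, 0, -0.0025, 0.06, 0.2, 0, 0, -0.0025, 0.09, 0.2, 0, 0, -0.0025, 0.12, 0.2, 0, 0, -0.0025, 0.15, 0.2, 0, 0, -0.0025, 0.18, 0.2, 0, 0, -0.0025, 0.21, 0.2, 0, 0, -0.0025, 0.24, 0.2, 0, 0, -0.0025, 0.27, 0.2, 0, 0, -0.0025, 0.3, 0.2, 0, 0, -0.0025, 0.333, 0.2]
}}

```text
t: 8.5
eef_pos: [549.7, -187.8, 176.3]
tcp_rot: [3.14, 0.0, 1.349]
ft_force: [-1.1, -0.8, 7.8]
opening: 0.459
grip_force: 30.0
```

```bash
python3 - <<'E'
from h import *
s=state();c=get_calibration("wrist");p,d=read_camera("wrist");print({k:s[k] for k in("t","eef_pos","tcp_rot","ft_force","moment","opening")})
X=cloud(c,d,white(p)|red(p));X=X[np.hypot(X[:,0]-549,X[:,1]+187)<45]
Y=X[X[:,2]>188];print(len(Y),np.median(Y,0))
X=cloud(c,d,red(p));Y=X[(np.hypot(X[:,0]-549,X[:,1]+187)<30)&(X[:,2]>185)];print(len(Y))
if len(Y)>3:
    v=cv2.fitLine(Y[:,:2].astype(np.float32),2,0,.01,.01).ravel();print("mark",np.degrees(np.arctan2(v[1],v[0])),Y.mean(0))
w=np.load("w1.npz");X=cloud(w,w["d"],red(w["p"]));Y=X[(np.hypot(X[:,0]-549,X[:,1]+187)<30)&(X[:,2]>185)];v=cv2.fitLine(Y[:,:2].astype(np.float32),2,0,.01,.01).ravel();print("mark0",np.degrees(np.arctan2(v[1],v[0])),Y.mean(0))
E
```

```text
{'t': 8.5, 'eef_pos': array([ 549.73475862, -187.82808626,  176.25646602]), 'tcp_rot': array([3.14001008e+00, 2.16202499e-04, 1.34943272e+00]), 'ft_force': array([-1.10935323, -0.76823242,  7.83688368]), 'moment': array([ 0.00050256, -0.04042486, -0.00460638]), 'opening': 0.4588930852316877}
4713 [ 551.48391059 -179.91176627  195.74687694]
147
mark 54.498856 [ 555.33698212 -178.72741952  196.23637091]
mark0 -6.504203 [ 559.34342189 -189.00302062  203.57756088]
```

The mark turned 61°, so the cap is free. I'll lift it straight up by about 115 mm.

{"method": "servo_tool", "body": {
  "moves": [0, 0, 0.015, 0, 0.2, 0, 0, 0.03, 0, 0.2, 0, 0, 0.06, 0, 0.2, 0, 0, 0.1, 0, 0.2, 0, 0, 0.15, 0, 0.2, 0, 0, 0.2, 0, 0.2, 0, 0, 0.25, 0, 0.2, 0, 0, 0.28, 0, 0.2, 0, 0, 0.29, 0, 0.2, 0, 0, 0.29, 0, 0.2, 0, 0, 0.29, 0, 0.2, 0, 0, 0.29, 0, 0.2]
}}

```text
t: 9.55
eef_pos: [548.9, -187.6, 290.6]
tcp_rot: [-3.14, -0.0, 1.345]
ft_force: [0.5, -0.4, -0.7]
opening: 0.459
grip_force: 30.0
```

```bash
python3 - <<'E'
from h import *
s=state();c=get_calibration("wrist");p,d=read_camera("wrist");print({k:s[k] for k in("t","eef_pos","tcp_rot","ft_force","opening","grip_force")})
X=cloud(c,d,white(p)|red(p));X=X[(np.hypot(X[:,0]-549,X[:,1]+187)<45)&(X[:,2]>250)];Y=X[X[:,2]>300];print(np.median(Y,0),np.percentile(X[:,2],[2,20,98]))
q,_=read_camera("side")
im=np.zeros((500,800,3),np.uint8);im[:,:400]=cv2.resize(q[100:225,310:410],(400,500),interpolation=cv2.INTER_CUBIC);im[:400,400:]=cv2.resize(q[230:310,260:340],(400,400),interpolation=cv2.INTER_CUBIC);cv2.imwrite("pics/end.png",im)
E
```

```text
{'t': 9.55, 'eef_pos': array([ 548.92500131, -187.55367342,  290.58837034]), 'tcp_rot': array([-3.13978736e+00, -4.29256366e-04,  1.34489379e+00]), 'ft_force': array([ 0.49852613, -0.43667678, -0.74916713]), 'opening': 0.4590039502159729, 'grip_force': 29.999935626983643}
[ 550.62466421 -180.35801899  309.97086059] [281.4133024  287.28500602 386.09879012]
```

View pics/end.png

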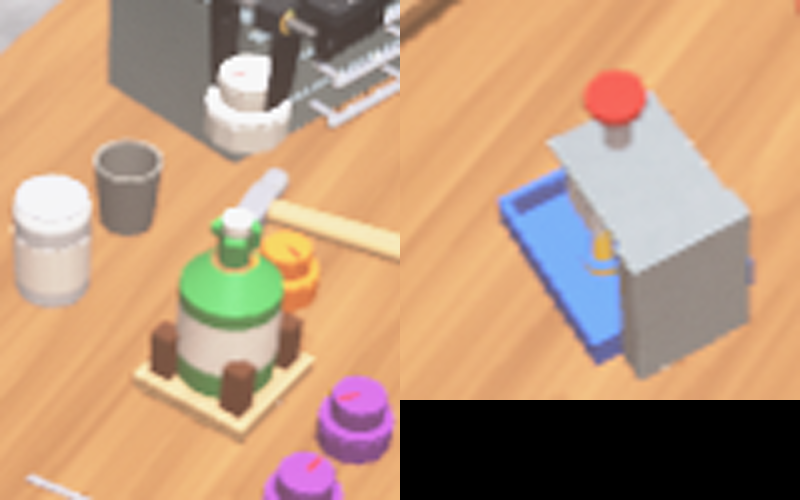

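The picture shows the cap held level in the fingers at crop (247,105), above the open bottle neck at (237,225). The spout is still in the tray at (600,250) and the button is up. I'll hand it in.

```bash
python3 -c "
from cell import *
print(job_done())"
```

```text
the job is handed in; nothing more can be done
None
```

The job is handed in at about 9.6 s: the spout was ejected into its tray, the button sprang back up, and the cap was pressed, turned about 60° anticlockwise and is held level about 86 mm above the bottle neck; no verdict was returned.

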